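# Lock the tracking beacon into the ground station

### The job

Take the orange beacon out of the rack and lock it into the bayonet socket of the grey ground station: white marks to white marks, push it gently down against the spring, give it a quarter turn clockwise (seen from above) to the green marks, and let the spring seat it so that it stays locked and upright. Never lean hard on the socket, and leave everything else where it is.

Things in the scene. Friction and masses are not known exactly. Their poses are not given: they have to be found in the camera images.
- beacon: Beacon with orange lens, 0.10-0.20 kg, 93 mm tall, origin at the centre of its underside, z up its axis. Pilot 28 in diameter up to z 32 (foot tapered to 22 over the lowest 4), black flange 52 in diameter z 32-37, grey grip block z 37-77, lens 28 in diameter z 77-93. Stands loosely in one of the rack's two holes, flange on the rack's top. Half a turn about z makes no difference.
- beacon_grip (a point): Middle of the beacon's grey grip block, on its axis, 57 mm above its underside; axes as the beacon's. The block is 42 long along x and 40 high; its two flats, 30 apart, face +y and -y: grip there.
- beacon_pin (a point): Tip of one of the beacon's two steel bayonet pins. They stick out along its +x and -x, 16 mm above its underside, to 20.5 from the axis, and are round, 6 in diameter. White marks on flange and block ends show their directions from above.
- beacon_green: A beacon like the other but with a green lens, in the other hole of the rack; same origin and sizes. To be left there.
- rack: Fixed blue rack, 100 (x) by 200 (y) by 38 high, origin at the centre of its underside; two square through holes 44 wide at y = +50 and -50.
- station: Fixed grey ground station, enclosure 150 (x) by 200 (y) by 45 mm high, origin at the centre of its underside, z up. A black clamp ring (76 in diameter, top at z 74) on it holds the metal socket collar (63 in diameter) on the axis x = y = 0. Beacon and station may not press on each other with more than 30 N: feel the force.
- station_mouth (a point): Nominal centre of the collar's flat top, 100 mm above the station's underside; bore 31 in diameter. The collar is clamped at another height each time, up to 9 above or below this point; that height is not measured and must be felt or seen. Sideways this point is true. All depths below are from the collar's true top.
- station_notch (a point): Point at a white mark, 27 mm from the bore's axis at the nominal top: direction of one of the two entry notches, 9 wide, opposite each other, that let the beacon's pins through the 7 thick top plate. They lie 80 degrees counter-clockwise, seen from above, from the station's +x and -x. The pins rest on the plate when the beacon's underside is 13 deep, if they miss the notches.
- station_lock (a point): Point at a green mark, 27 mm from the axis, on the station's +x: where the pins point when locked, 80 degrees clockwise, seen from above, from the notches. On the way a ridge under the plate, from 40 to 13 degrees before the lock, lets pins pass only with the beacon's underside 30 to 32 mm deep; then comes a pocket and, 10 degrees past the lock, a rigid end stop.
- station_spring (a point): Centre of the sprung brass plunger in the bore, nominally 19 mm below the collar's top. It pushes up by 1 N per mm: it meets the beacon's underside at 19 deep; locked in the pocket the underside is 26 deep (7 N); passing the ridge takes 11 to 13 N; at 32 deep the flange strikes the collar's rigid top. Not locked, the beacon is lifted again.
- battery: Loose yellow battery pack, 105 by 40 by 32, origin under its centre; bystander.
- tape: Loose cardboard tape ring, 90 outer diameter, 24 high, origin under its centre; bystander.
- driver: Loose screwdriver with red handle, 170 long; bystander.
- marker: Loose tracking marker: grey ball on a thin rod on a black disc, 93 tall, 56 wide, origin under its centre; bystander.
- meter: Loose green multimeter lying flat, 150 by 75 by 36, origin under its centre; bystander.
- screwbin: Loose yellow open bin, 100 by 120 by 45, origin under its centre; bystander.
Not all that is in view belongs to the job. What is shaped like the beacon but blue or yellow is not meant. Several things have the shape of the rack; the one meant has the colours described above.

How it is judged:
By the outcome, as a careful person would: the job done as asked, in the order asked, and still so for the second after the job is handed in, with the robot touching nothing.
It also fails if it takes over 64 s, if anything falls off the work surface, if the arm or the gripper's body presses on something with over 40 N, if the wrist force passes 120 N, or if a joint passes its speed limit or range.

### The arm

A 6-joint arm with a two-finger parallel gripper is mounted at the origin on the work surface. World frame = base frame: x ahead of the robot, y to its left, z up, the work surface at z = 0. Lengths are in mm, angles in degrees, forces in N, time in s.
With the tool pointing down it reaches from about 250 to 775 mm from the base axis. Payload 8.9 kg.
Tool frame: the origin (TCP) lies at the very end of the fingers, on their centre line; the grasp point (between the pads) lies 19 mm behind it (ctrl.grip_point_offset is the distance from the TCP to the grasp point, in mm); y points along the fingers, x is the direction in which the jaws open and shut, and the axes are right-handed (so a half turn about y gives the same grasp; the last joint's range is limited). The gripper opens to 85 mm and grips with 20 to 120 N. Pads are 22 mm wide; open, the fingers measure 114 mm over their backs; the gripper's body (76 mm by 85 mm) begins 54 mm behind the grasp point. The pads swing forward as they close: fully open they stand 13 mm farther back than shut.
Start: joints at [-80.804, 16.656, -8.789, 64.555, 0, 82.019], TCP at [155.049, -501.581, 231.305] pointing down, gripper open.
Joint ranges: [-144.48, 144.48], [-52.06, 99.96], [-74.48, 78.29], [-112.23, 115.85], [-86.99, 84.42], [-180, 180]. Speed limits (degrees/s): [127.2, 127.2, 159.86, 180, 180, 180].

### API

Orientations are given as [roll, pitch, yaw] about the fixed x, y, z axes, in that order (R = Rz(yaw) Ry(pitch) Rx(roll)).
In Python, from cell import ctrl gives the robot as it stands.
- The arm moves only by the tool send_rows, never from a script. Its argument "deltas" is a list of rows, each a list of 7 numbers: the shift along the tool's x, y, z in mm, then the turn, a rotation vector about the tool's x, y, z in rad, then the finger opening in mm, from 0 to 85.4. A call has 1 to 10 rows; each row is the pose to reach, as a shift and turn from the pose commanded when the call began, along the tool's axes at that moment; what a row does not reach only later rows make up. A row lasts 1/12 s, in which the tool goes at most 41.7 mm and 7.16 degrees, less where a joint would pass 70% of its speed; a pose out of reach is approached as far as the arm can. A call with a gripper value outside its range is refused whole. The fingers move at their own pace and stop on an object; "force" is the grip in N (left out, the last holds). Time passes only in rows, so rows that repeat a pose let the fingers close. It gives the time, the measured TCP pose, the force and the opening at its end, in the units of the state.
- ctrl.observe(): the state, without advancing time (a new reading comes with each control period).
- ctrl.get_image(name): name is "scene" or "top" or "wrist"; returns a dict with "image" (420x560x3 uint8, blue, green, red), "K" (3x3 intrinsics, pixels), "T" (4x4, takes a point from camera to world coordinates). Camera axes: x right, y up, looking along -z (the intrinsics and any distortion apply to the point x, -y, -z); pixel columns grow to the right and rows downward; lengths in mm; the calibration is good to about 2 mm. A picture is of the moment at which its call begins. There is no depth.
- ctrl.close_job(): hands the job in, once; it reports no verdict.
The state is a dict: "t": time; "joints": joint angles; "joint_vel": joint speeds; "joint_torque": joint torques, N m; "tool_pos": TCP position; "tool_rot": TCP orientation; "wrist_force": force on the tool from outside, world axes, zero at the start; "wrist_torque": the same for the moment, N m; "grip_width": opening from 0.0 (shut) to 1.0 (fully open).
Only numpy, scipy, OpenCV 4.12 (cv2) and the standard library are available. Lean on these libraries where they do the work, as an engineer would, in place of code of your own. Each camera call takes 0.05 s, during which the arm holds its last target.

## Working session

There is one attempt and no reset: what is moved stays moved. The work goes in short steps, Python scripts to look and compute and a tool call to move; the robot and the scene stay as the last step left them, time stands still between calls to the robot, and variables do not carry over. Pictures are saved under pics/ and viewed, and the job is handed in when it is done.

Besides the shell and the picture viewer there is one more tool, called after ">>>" as a command line: name --pt "numbers of a row" for each row, then --argument value for the rest. send_rows: Moves the arm, as the interface text tells. Its arguments: {"type":"object","properties":{"deltas":{"type":"array"},"force":{"type":"number"}},"required":["deltas"]}

```bash
mkdir -p pics; ls
python3 - <<'E'
from cell import ctrl
import cv2,numpy as np
print(ctrl.observe(), ctrl.grip_point_offset)
for n in ["scene","top","wrist"]:
    d=ctrl.get_image(n); cv2.imwrite(f"pics/{n}0.png",d["image"]); np.savez(f"pics/{n}0.npz",**{k:d[k] for k in d}); print(n,d.keys(),d["K"],d["T"])
E
```

```text
pics
{'t': 0.0, 'joints': array([-8.08056639e+01,  1.66904197e+01, -8.83098663e+00,  6.45550342e+01,
       -3.66803486e-04,  8.20184228e+01]), 'joint_vel': array([ 0.02932463, -0.0026834 , -0.0486023 , -0.04491213, -0.15176079,
       -0.03326857]), 'joint_torque': array([-1.78190945e-03, -5.37142038e+01,  3.31371868e+01,  1.59976917e-02,
       -2.76534811e-04, -2.36128184e-07]), 'tool_pos': array([ 154.96383526, -501.14618555,  230.71932599]), 'tool_rot': array([-8.99897491e+01,  7.57509222e-02, -7.28240796e+01]), 'wrist_force': array([-0.45689492,  0.32063555, -0.07897223]), 'wrist_torque': array([-0.00017736,  0.01869035, -0.01520029]), 'grip_width': 0.9999362304054665} 18.700000000000003
scene dict_keys(['image', 'K', 'T']) [[473.25577756   0.         275.81165396]
 [  0.         473.25577756 211.1561014 ]
 [  0.           0.           1.        ]] [[ 5.81108202e-01 -5.27349361e-01  6.19851522e-01  1.24677222e+03]
 [ 8.13708857e-01  3.63557139e-01 -4.53546141e-01 -6.53057619e+02]
 [ 1.38258220e-02  7.67938056e-01  6.40374882e-01  8.20431635e+02]
 [ 0.00000000e+00  0.00000000e+0
[... 199 characters left out ...]
[ 1.60695367e-02  9.97710389e-01 -6.56943634e-02  4.36526695e+02]
 [-9.99792523e-01  1.52110356e-02 -1.35475007e-02 -1.62590318e+02]
 [-1.25172029e-02  6.58984354e-02  9.97747822e-01  1.65340165e+03]
 [ 0.00000000e+00  0.00000000e+00  0.00000000e+00  1.00000000e+00]]
wrist dict_keys(['image', 'K', 'T']) [[297.93731631   0.         284.28636648]
 [  0.         297.93731631 210.36155685]
 [  0.           0.           1.        ]] [[ 2.95184189e-01  9.04833970e-01  3.06825326e-01  2.33152761e+02]
 [-9.55439056e-01  2.80080909e-01  9.32249713e-02 -4.76357353e+02]
 [-1.58279542e-03 -3.20671437e-01  9.47189170e-01  3.72387621e+02]
 [ 0.00000000e+00  0.00000000e+00  0.00000000e+00  1.00000000e+00]]
```

View pics/scene0.png

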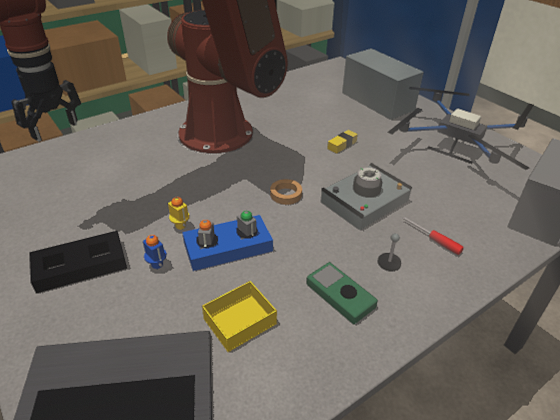

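View pics/top0.png

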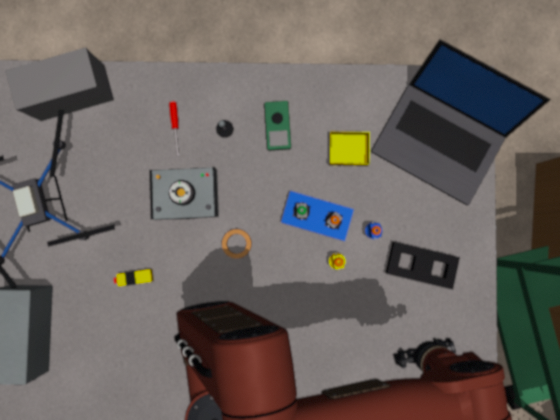

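View pics/wrist0.png

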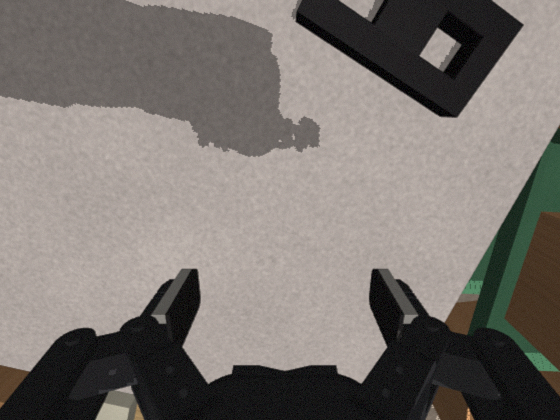

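```bash
cat > h.py <<'E'
import numpy as np,cv2
from scipy.spatial.transform import Rotation as Ro
def load(f):
    d=np.load(f); return d["image"],d["K"],d["T"]
def ray(u,v,K,T):
    c=np.linalg.solve(K,np.array([u,v,1.0])); d=T[:3,:3]@np.array([c[0],-c[1],-c[2]]); return T[:3,3],d
def onz(u,v,K,T,z):
    o,d=ray(u,v,K,T); return o+d*(z-o[2])/d[2]
def proj(p,K,T):
    q=T[:3,:3].T@(np.asarray(p,float)-T[:3,3]); q=K@np.array([q[0],-q[1],-q[2]]); return q[:2]/q[2]
def tri(rays):
    A=np.zeros((3,3));b=np.zeros(3)
    for o,d in rays:
        d=d/np.linalg.norm(d);P=np.eye(3)-np.outer(d,d);A+=P;b+=P@o
    x=np.linalg.solve(A,b); return x,[np.linalg.norm((np.eye(3)-np.outer(d,d)/(d@d))@(x-o)) for o,d in rays]
E
python3 - <<'E'
from h import *
i,K,T=load("pics/top0.npz")
a=cv2.resize(i[160:280,260:400],None,fx=5,fy=5,interpolation=cv2.INTER_CUBIC);cv2.imwrite("pics/topA.png",a)
a=cv2.resize(i[155:230,140:230],None,fx=7,fy=7,interpolation=cv2.INTER_CUBIC);cv2.imwrite("pics/topB.png",a)
i,K,T=load("pics/scene0.npz")
a=cv2.resize(i[150:240,310:420],None,fx=6,fy=6,interpolation=cv2.INTER_CUBIC);cv2.imwrite("pics/scB.png",a)
a=cv2.resize(i[190:280,140:280],None,fx=5,fy=5,interpolation=cv2.INTER_CUBIC);cv2.imwrite("pics/scA.png",a)
E
```

```text
(no output)
```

View pics/topA.png

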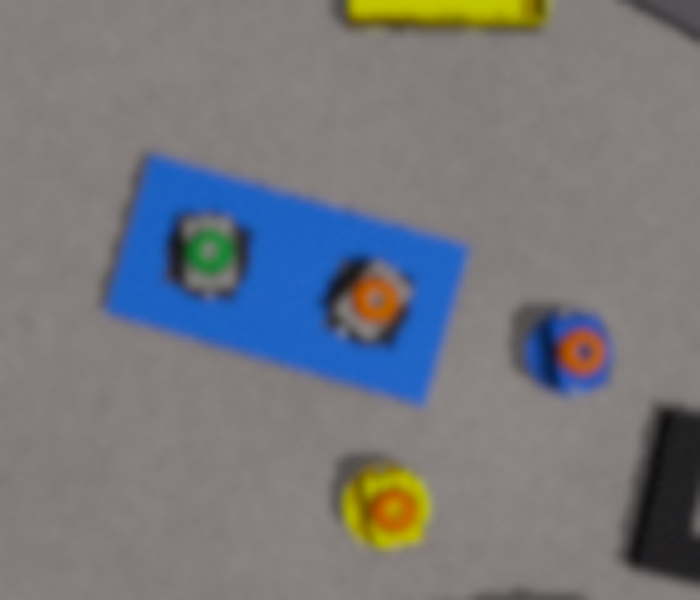

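View pics/topB.png

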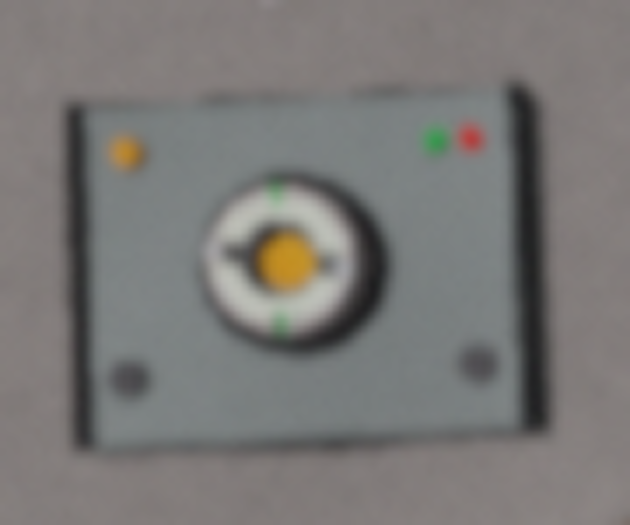

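View pics/scB.png

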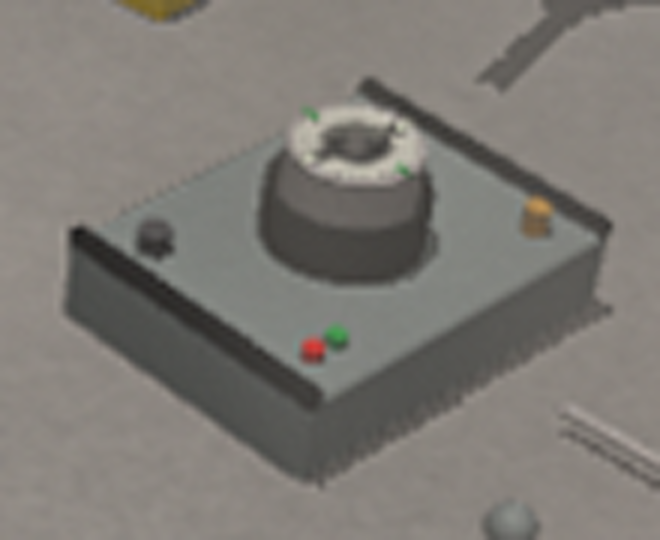

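View pics/scA.png

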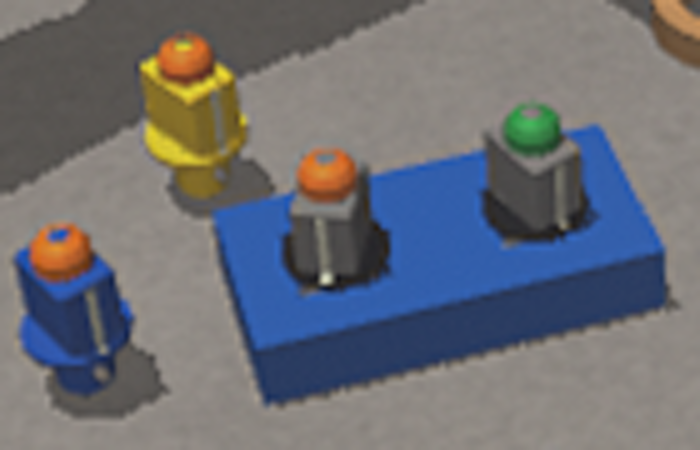

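Run:
```python
from h import *
i,K,T=load("pics/top0.npz");s,Ks,Ts=load("pics/scene0.npz")
def blobs(img,lo,hi,mn=8):
    m=cv2.inRange(cv2.cvtColor(img,cv2.COLOR_BGR2HSV),lo,hi);n,l,st,c=cv2.connectedComponentsWithStats(m)
    return [(c[k].round(1).tolist(),st[k].tolist()) for k in range(1,n) if st[k,4]>=mn]
o1=blobs(i,(5,150,120),(17,255,255));o2=blobs(s,(3,150,120),(17,255,255))
print(o1);print(o2)
for z in(87,90,99): print(z,onz(335.2,219.6,K,T,z))
# station
f=lambda x,y:(140+(x+.5)/7-.5,155+(y+.5)/7-.5)
g=lambda x,y:(310+(x+.5)/6-.5,150+(y+.5)/6-.5)
for z in (100,):
  for n,p in dict(g1=(277,190),g2=(281,325)).items(): print(n,onz(*f(*p),K,T,z))
print("tri green", tri([ray(*f(277,190),K,T),ray(*g(403,170),Ks,Ts)]), tri([ray(*f(281,325),K,T),ray(*g(311,116),Ks,Ts)]))
# rack corners
r=lambda x,y:(260+(x+.5)/5-.5,160+(y+.5)/5-.5)
for p in [(150,155),(468,246),(425,404),(107,308)]: print(onz(*r(*p),K,T,38))
for p in [(70,103),(520,87),(545,428),(82,447)]: print('st',onz(*f(*p),K,T,45))
print(onz(*f(279,257.5),K,T,100))
```

```text
[([334.7, 219.6], [331, 216, 9, 8, 54]), ([375.6, 230.1], [372, 227, 8, 7, 38]), ([235.3, 238.7], [223, 230, 27, 20, 114]), ([337.3, 261.5], [334, 259, 8, 6, 24]), ([115.5, 280.5], [115, 278, 2, 6, 8]), ([254.3, 350.7], [250, 346, 8, 13, 30]), ([254.1, 367.3], [248, 349, 12, 37, 136]), ([259.6, 398.8], [258, 391, 5, 17, 33])]
[([176.2, 201.2], [171, 197, 11, 9, 61]), ([204.8, 224.9], [200, 220, 11, 10, 75]), ([151.5, 240.4], [146, 235, 12, 11, 78])]
87 [ 482.03873114 -301.38037417   87.        ]
90 [ 481.95156569 -301.11456102   90.        ]
99 [ 481.69006933 -300.31712154   99.        ]
g1 [584.95179609 155.29067964 100.        ]
g2 [528.64667496 152.01439401 100.        ]
tri green (array([585.4937417 , 156.23225554,  96.60582624]), [np.float64(0.32177063742073053), np.float64(0.3217706374208806)]) (array([529.59000423, 153.92021893,  94.05797552]), [np.float64(0.9013933212973144), np.float64(0.9013933212974876)])
[ 568.88506766 -167.30833654   38.        ]
[ 516.81054284 -359.52817375   38.        ]
[ 421.5475929  -334.46093016   38.        ]
[ 476.08446558 -142.80700519   38.        ]
st [626.63719897 257.32267597  45.        ]
st [636.41838294  62.65385909  45.        ]
st [489.3709415   48.33207559  45.        ]
st [478.09322329 247.35965168  45.        ]
[556.7655038  153.65057404 100.        ]
```

>>> send_rows --pt "-95 70 372 0 -2.06 0 60" --pt "-95 70 372 0 -2.06 0 60" --pt "-95 70 372 0 -2.06 0 60" --pt "-95 70 372 0 -2.06 0 60" --pt "-95 70 372 0 -2.06 0 60" --pt "-95 70 372 0 -2.06 0 60" --pt "-95 70 372 0 -2.06 0 60" --pt "-95 70 372 0 -2.06 0 60" --pt "-95 70 372 0 -2.06 0 60" --pt "-95 70 372 0 -2.06 0 60"

```text
t: 0.98
tool_pos: [485.6, -297.6, 160.0]
tool_rot: [-89.9, -0.0, -0.7]
wrist_force: [-0.8, 1.0, 0.5]
grip_width: 0.702
```

>>> send_rows --pt "-4 0 -3 0 -0.8 0 60" --pt "-4 0 -3 0 -0.8 0 60" --pt "-4 0 -3 0 -0.8 0 60" --pt "-4 0 -3 0 -0.8 0 60" --pt "-4 0 -3 0 -0.8 0 60" --pt "-4 0 -3 0 -0.8 0 60" --pt "-4 0 -3 0 -0.8 0 60" --pt "-4 0 -3 0 -0.8 0 60"

```text
t: 1.65
tool_pos: [478.2, -303.7, 161.0]
tool_rot: [-90.0, 0.0, 44.8]
wrist_force: [-0.4, -0.3, -0.4]
grip_width: 0.705
```

```bash
cat > snap.py <<'E'
import sys
from cell import ctrl
from h import *
n,f=sys.argv[1:3]
d=ctrl.get_image(n);cv2.imwrite(f"pics/{f}.png",d["image"]);o=ctrl.observe();np.savez(f"pics/{f}.npz",pos=o["tool_pos"],rot=o["tool_rot"],**d);print({k:np.round(o[k],3) for k in("t","tool_pos","tool_rot","wrist_force","joints")})
E
python3 snap.py wrist w1
```

```text
{'t': np.float64(1.7), 'tool_pos': array([ 478.185, -303.752,  161.064]), 'tool_rot': array([-8.9970e+01,  1.0000e-03,  4.4558e+01]), 'wrist_force': array([-0.261, -1.03 ,  0.506]), 'joints': array([-3.9819e+01,  2.3845e+01, -9.1450e+00,  5.7041e+01,  2.0000e-03,
        5.6230e+00])}
```

View pics/w1.png

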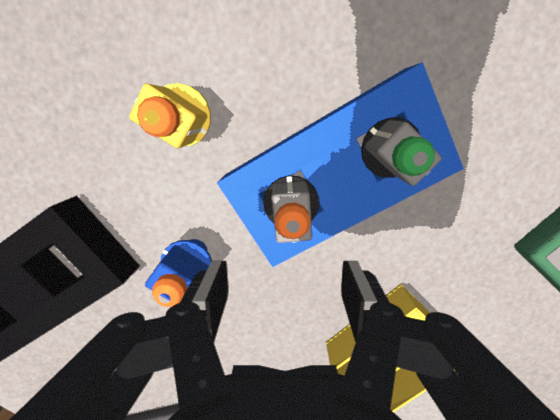

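Run:
```python
from h import *
i,K,T=load("pics/w1.npz")
a=cv2.resize(i[150:260,240:340],None,fx=6,fy=5.4,interpolation=cv2.INTER_CUBIC)
a=cv2.resize(i[155:255,240:345],None,fx=6,fy=6,interpolation=cv2.INTER_CUBIC);cv2.imwrite("pics/w1z.png",a)
m=cv2.inRange(cv2.cvtColor(i,cv2.COLOR_BGR2HSV),(3,150,100),(17,255,255))
n,l,st,c=cv2.connectedComponentsWithStats(m)
for k in range(1,n):
  if st[k,4]>50: print(c[k],st[k])
```

```text
[159.29513889 116.09722222] [ 137   96   43   41 1152]
[292.02803738 219.37616822] [275 203  35  36 856]
[169.86715328 288.78832117] [153 275  34  32 685]
```

View pics/w1z.png

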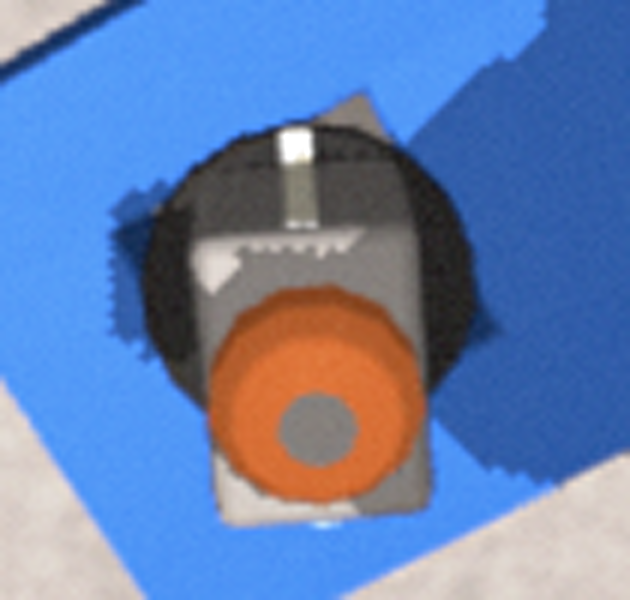

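Run:
```python
from h import *
i,K,T=load("pics/w1.npz")
f=lambda x,y:(240+(x+.5)/6-.5,155+(y+.5)/6-.5)
P=lambda x,y,z:onz(*f(x,y),K,T,z)
for n,p in dict(fl_out=(297,128,43),fl_in=(298,162,43),blk=(302,226,83),bl=(192,235,83),br=(417,228,83),fL=(222,525,83),fR=(430,512,83),top=(319,428,99),far=(325,523,83)).items(): print(n,P(*p).round(1))
a=P(192,235,83);b=P(417,228,83);c=P(222,525,83);d=P(430,512,83)
an=lambda v:np.degrees(np.arctan2(v[1],v[0]))
print("centre",(a+b+c+d)/4,an(a-c),an(b-d),an(a-b),an(c-d),an(P(302,226,83)-P(325,523,83)))
top,_,_=load("pics/top0.npz")
```

```text
fl_out [ 461.4 -280.9   43. ]
fl_in [ 465.1 -284.4   43. ]
blk [ 464.3 -283.8   83. ]
bl [ 455.2 -294.5   83. ]
br [ 474.9 -273.7   83. ]
fL [ 486.1 -320.7   83. ]
fR [ 504.6 -299.7   83. ]
top [ 480.6 -297.5   99. ]
far [ 495.8 -310.8   83. ]
centre [ 480.19573914 -297.16110077   83.        ] 139.68338824310243 138.81393832064634 -133.40420826222146 -131.3415072422379 139.38438096390266
```

>>> send_rows --pt "5.6 0 2.5 0 -0.077 0 60" --pt "5.6 30 2.5 0 -0.077 0 60" --pt "5.6 60 2.5 0 -0.077 0 60" --pt "5.6 90 2.5 0 -0.077 0 60" --pt "5.6 90 2.5 0 -0.077 0 60" --pt "5.6 90 2.5 0 -0.077 0 60"

```text
t: 2.2
tool_pos: [479.6, -297.4, 70.5]
tool_rot: [-89.8, 0.0, 49.0]
wrist_force: [-0.1, -0.7, 0.2]
grip_width: 0.704
```

```bash
python3 snap.py wrist w2
```

```text
{'t': np.float64(2.25), 'tool_pos': array([ 480.681, -298.29 ,   72.046]), 'tool_rot': array([-8.9986e+01,  1.0000e-03,  4.8973e+01]), 'wrist_force': array([-0.959,  0.017,  1.102]), 'joints': array([-39.226,  28.778, -16.039,  45.196,  -0.   ,   1.801])}
```

View pics/w2.png

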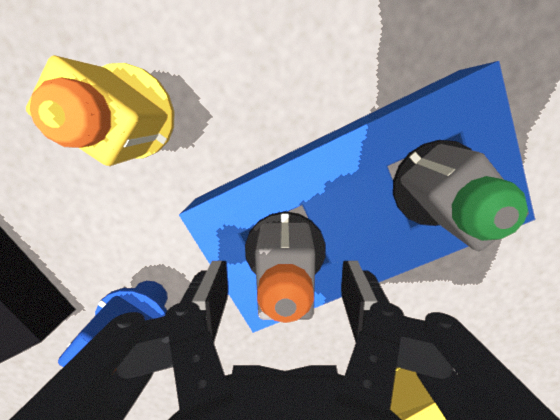

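>>> send_rows --pt "0 12 0 0 0 0 60" --pt "0 24.5 0 0 0 0 60" --pt "0 24.5 0 0 0 0 60" --pt "0 24.5 0 0 0 0 45" --pt "0 24.5 0 0 0 0 30" --pt "0 24.5 0 0 0 0 20" --pt "0 24.5 0 0 0 0 10" --pt "0 24.5 0 0 0 0 10" --force 50

```text
t: 2.92
tool_pos: [481.5, -298.9, 48.6]
tool_rot: [-90.1, -0.0, 49.0]
wrist_force: [-1.5, -0.4, 6.1]
grip_width: 0.343
```

```bash
python3 snap.py wrist w3
```

```text
{'t': np.float64(2.967), 'tool_pos': array([ 481.458, -298.882,   48.551]), 'tool_rot': array([-9.0143e+01, -4.0000e-03,  4.9034e+01]), 'wrist_force': array([-0.677,  1.364,  5.366]), 'joints': array([-3.9222e+01,  3.0380e+01, -1.7486e+01,  4.1991e+01, -1.0000e-03,
        1.7440e+00])}
```

View pics/w3.png

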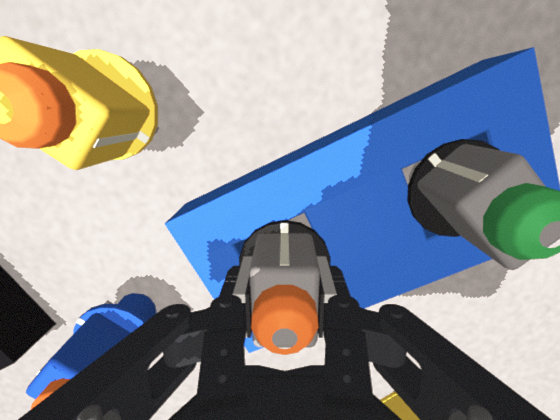

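>>> send_rows --pt "0 -20 0 0 0 0 10" --pt "0 -55 0 0 0 0 10" --pt "0 -95 0 0 0 0 10" --pt "0 -135 0 0 0 0 10" --pt "0 -142 0 0 0 0 10" --pt "0 -142 0 0 0 0 10"

```text
t: 3.47
tool_pos: [482.4, -299.6, 192.8]
tool_rot: [-90.4, -0.0, 49.0]
wrist_force: [-0.3, -0.4, -2.0]
grip_width: 0.346
```

```bash
python3 snap.py wrist w4
```

```text
{'t': np.float64(3.517), 'tool_pos': array([ 481.222, -298.689,  190.224]), 'tool_rot': array([-9.0177e+01, -4.0000e-03,  4.9040e+01]), 'wrist_force': array([-0.555,  0.21 , -1.879]), 'joints': array([-3.9222e+01,  2.2426e+01, -6.7230e+00,  6.0673e+01, -1.0000e-03,
        1.7380e+00])}
```

View pics/w4.png

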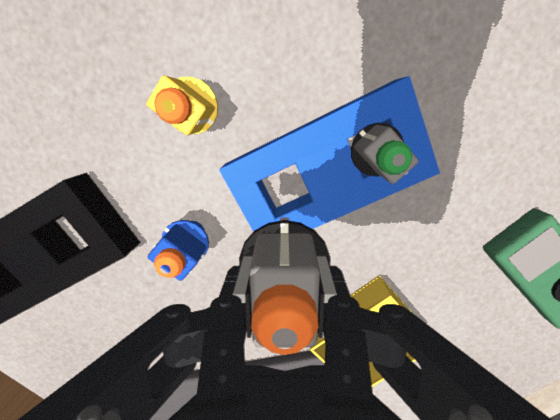

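>>> send_rows --pt "449 0 279 0 -2.16 0 10" --pt "449 0 279 0 -2.16 0 10" --pt "449 0 279 0 -2.16 0 10" --pt "449 0 279 0 -2.16 0 10" --pt "449 0 279 0 -2.16 0 10" --pt "449 0 279 0 -2.16 0 10" --pt "449 0 279 0 -2.16 0 10" --pt "449 0 279 0 -2.16 0 10" --pt "449 0 279 0 -2.16 0 10" --pt "449 0 279 0 -2.16 0 10"

```text
t: 4.35
tool_pos: [545.1, 115.3, 186.8]
tool_rot: [-89.8, -0.1, 121.0]
wrist_force: [0.7, 0.2, -1.5]
grip_width: 0.351
```

>>> send_rows --pt "82 0 -73 0 -0.9 0 10" --pt "82 0 -73 0 -0.9 0 10" --pt "82 0 -73 0 -0.9 0 10" --pt "82 0 -73 0 -0.9 0 10" --pt "82 0 -73 0 -0.9 0 10" --pt "82 0 -73 0 -0.9 0 10" --pt "82 0 -73 0 -0.9 0 10" --pt "82 0 -73 0 -0.9 0 10" --pt "82 0 -73 0 -0.9 0 10"

```text
t: 5.1
tool_pos: [566.2, 220.8, 186.5]
tool_rot: [-89.9, -0.2, 172.3]
wrist_force: [0.1, -0.2, -2.1]
grip_width: 0.34
```

```bash
python3 snap.py wrist w5
```

```text
{'t': np.float64(5.15), 'tool_pos': array([566.336, 220.766, 186.842]), 'tool_rot': array([-8.99290e+01, -1.72000e-01,  1.72171e+02]), 'wrist_force': array([ 0.809, -0.473, -0.956]), 'joints': array([ 1.4409e+01,  2.7312e+01,  4.7900e-01,  6.3353e+01, -1.0000e-03,
       -6.7762e+01])}
```

View pics/w5.png

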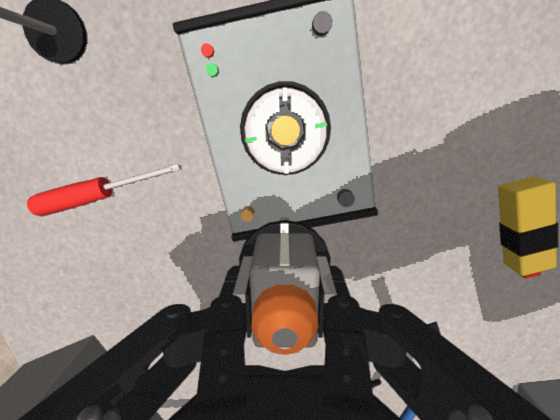

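Run:
```python
from h import *
i,K,T=load("pics/w5.npz")
a=cv2.resize(i[75:180,235:337],None,fx=5.6,fy=5.6,interpolation=cv2.INTER_CUBIC);cv2.imwrite("pics/w5z.png",a)
a=cv2.resize(i[210:360,225:345],None,fx=4,fy=4,interpolation=cv2.INTER_CUBIC);cv2.imwrite("pics/w5b.png",a)
```

```text
(no output)
```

View pics/w5z.png

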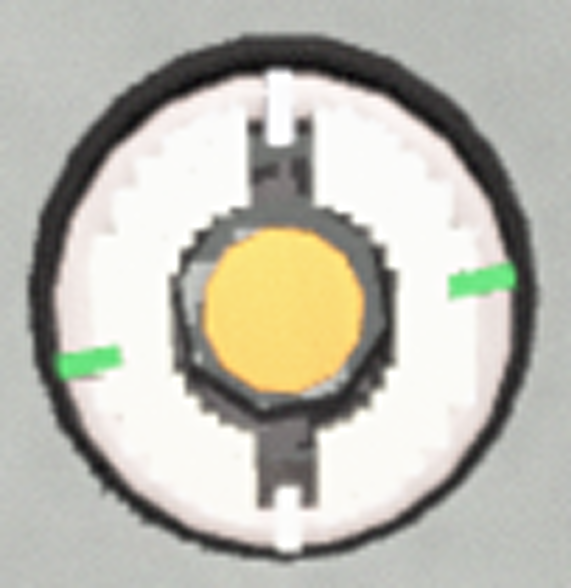

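View pics/w5b.png

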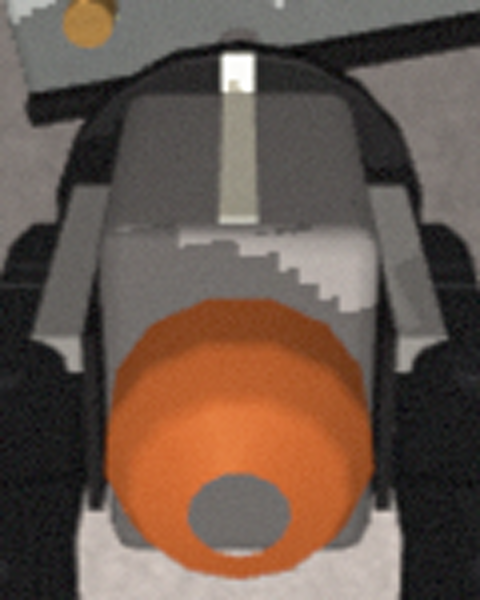

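Run:
```python
from h import *
an=lambda v:np.degrees(np.arctan2(v[1],v[0]))
d=np.load("pics/w5.npz");i,K,T=d["image"],d["K"],d["T"];tz=d["pos"][2]
R=Ro.from_euler('xyz',d["rot"],degrees=True).as_matrix()
f=lambda x,y:(235+(x+.5)/5.6-.5,75+(y+.5)/5.6-.5)
g=lambda x,y:(225+(x+.5)/4-.5,210+(y+.5)/4-.5)
for z in (92,95,98,101,104):
    w1,w2,g1,g2=[onz(*f(*p),K,T,z) for p in((280,70),(289,551),(515,275),(57,368))]
    c=(w1+w2)/2;c2=(g1+g2)/2
    print(z,c[:2].round(1),c2[:2].round(1),np.linalg.norm(w1-w2).round(1),np.linalg.norm(g1-g2).round(1),an(w1-w2),an(g1-g2))
lt=onz(*g(239,514),K,T,tz+50.5);fm=onz(*g(238,53),K,T,tz-5.5);bm=onz(*g(238,222),K,T,tz+34.5)
for n,p in dict(lens=lt,flange=fm,block=bm).items(): print(n,p.round(1),"tool:",(R.T@(p-d["pos"])).round(1))
print(an(fm-lt),an(bm-lt))
```

```text
92 [555.3 155.9] [555.4 155.9] 63.9 64.1 -96.53067189177635 -176.5801578435465
95 [555.3 155.6] [555.4 155.7] 63.1 63.2 -96.53067189177632 -176.5801578435465
98 [555.3 155.4] [555.4 155.5] 62.3 62.4 -96.53067189177631 -176.5801578435465
101 [555.3 155.2] [555.4 155.3] 61.4 61.6 -96.5306718917764 -176.5801578435465
104 [555.3 155. ] [555.3 155.1] 60.6 60.8 -96.53067189177638 -176.58015784354652
lens [565.3 220.3 237.3] tool: [  1.1 -50.5   0.6]
flange [561.9 195.7 181.3] tool: [ 0.9  5.5 25.4]
block [562.4 198.5 221.3] tool: [  0.9 -34.5  22.6]
-97.850580965935 -97.58513017753867
```

>>> send_rows --pt "0.5 0 35 0 -0.02 0 10" --pt "1 10 65.4 0 -0.02 0 10" --pt "1 25 65.4 0 -0.02 0 10" --pt "1 35 65.4 0 -0.02 0 10" --pt "1 35 65.4 0 -0.02 0 10" --pt "1 35 65.4 0 -0.02 0 10"

```text
t: 5.65
tool_pos: [557.0, 156.8, 153.0]
tool_rot: [-90.0, -0.1, 173.4]
wrist_force: [0.9, 0.3, -1.4]
grip_width: 0.343
```

```bash
python3 snap.py wrist w6; python3 snap.py scene s6;python3 snap.py top t6
python3 - <<'E'
from h import *
i,K,T=load("pics/s6.npz")
a=cv2.resize(i[90:240,300:430],None,fx=4,fy=4,interpolation=cv2.INTER_CUBIC);cv2.imwrite("pics/s6z.png",a)
i,K,T=load("pics/w6.npz")
a=cv2.resize(i[140:260,210:360],None,fx=5,fy=5,interpolation=cv2.INTER_CUBIC);cv2.imwrite("pics/w6z.png",a)
E
```

```text
{'t': np.float64(5.7), 'tool_pos': array([557.607, 157.012, 153.734]), 'tool_rot': array([-9.00050e+01, -2.50000e-02,  1.73386e+02]), 'wrist_force': array([-0.404, -0.25 , -1.463]), 'joints': array([ 8.4910e+00,  2.5498e+01, -7.6840e+00,  5.6841e+01,  1.1000e-02,
       -7.4895e+01])}
{'t': np.float64(5.75), 'tool_pos': array([557.906, 157.098, 154.116]), 'tool_rot': array([-9.00120e+01,  2.20000e-02,  1.73407e+02]), 'wrist_force': array([-0.009,  0.283, -1.769]), 'joints': array([ 8.4980e+00,  2.5476e+01, -7.6580e+00,  5.6842e+01,  6.0000e-03,
       -7.4909e+01])}
{'t': np.float64(5.8), 'tool_pos': array([558.039, 157.106, 154.315]), 'tool_rot': array([-9.00190e+01,  4.70000e-02,  1.73414e+02]), 'wrist_force': array([ 0.33 ,  0.   , -0.928]), 'joints': array([ 8.4970e+00,  2.5459e+01, -7.6530e+00,  5.6837e+01,  6.0000e-03,
       -7.4918e+01])}
```

View pics/s6z.png

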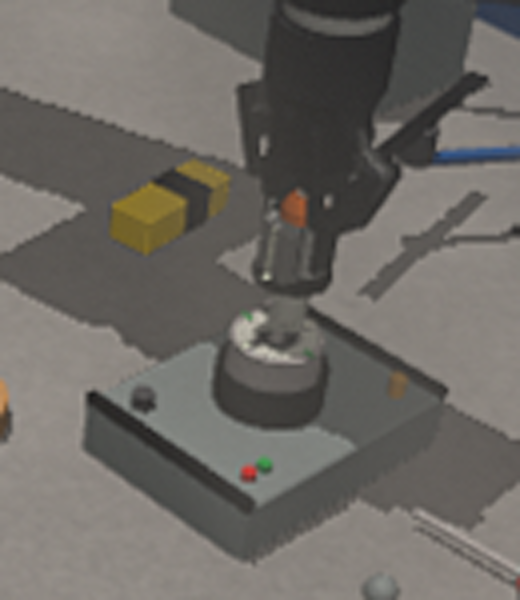

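View pics/w6.png

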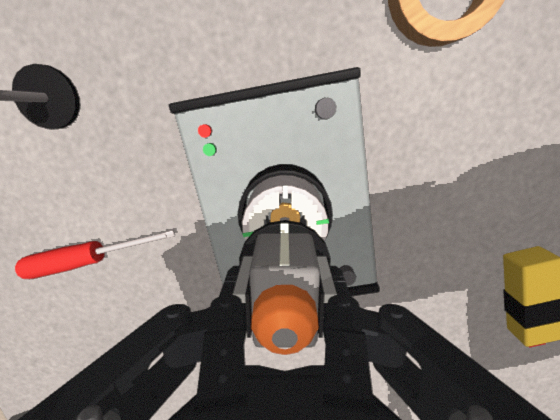

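View pics/w6z.png

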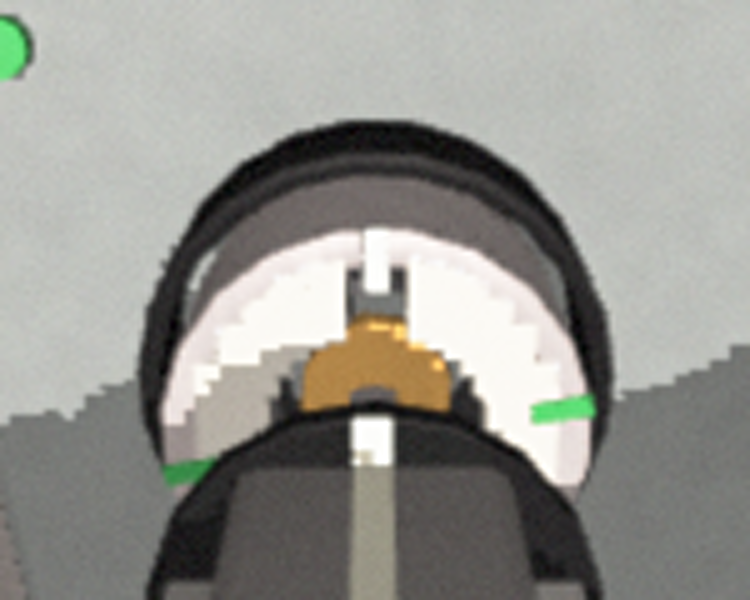

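Run:
```python
from h import *
an=lambda v:np.degrees(np.arctan2(v[1],v[0]))
d=np.load("pics/w6.npz");K,T=d["K"],d["T"];tz=d["pos"][2]
R=Ro.from_euler('xyz',d["rot"],degrees=True).as_matrix()
f=lambda x,y:(210+(x+.5)/5-.5,140+(y+.5)/5-.5)
g=lambda x,y:(225+(x+.5)/4-.5,210+(y+.5)/4-.5)
for z in (92,95,98,101):
    w1,g1,g2=[onz(*f(*p),K,T,z) for p in((378,229),(597,405),(163,474))]
    c=(g1+g2)/2
    print(z,c[:2].round(1),"tool",(R.T@(c-d["pos"])).round(1),np.linalg.norm(w1-c).round(1),np.linalg.norm(g1-g2).round(1),an(w1-c),an(g1-g2))
fm=onz(*f(374,418),K,T,tz-5.5);print(fm,R.T@(fm-d["pos"]))
```

```text
92 [555.3 156.9] tool [ 2.3 61.7  0.4] 31.7 64.5 -96.50621390896575 -176.96485050264218
95 [555.2 155.7] tool [ 2.3 58.7  1.6] 31.2 63.5 -96.50621390896576 -176.96485050264215
98 [555.  154.5] tool [ 2.2 55.7  2.8] 30.8 62.6 -96.50621390896579 -176.96485050264212
101 [554.9 153.2] tool [ 2.2 52.7  4.1] 30.3 61.6 -96.50621390896559 -176.96485050264215
[553.10071867 131.70517901 148.2341614 ] [ 1.55849436  5.49851161 25.65802378]
```

>>> send_rows --pt "1.5 4 1.2 0 0 0 10" --pt "1.5 10 1.2 0 0 0 10" --pt "1.5 14 1.2 0 0 0 10" --pt "1.5 14 1.2 0 0 0 10" --pt "1.5 14 1.2 0 0 0 10" --pt "1.5 14 1.2 0 0 0 10"

```text
t: 6.3
tool_pos: [556.0, 155.3, 139.8]
tool_rot: [-90.0, -0.0, 173.4]
wrist_force: [-0.0, 0.4, -1.8]
grip_width: 0.342
```

```bash
python3 snap.py wrist w7
python3 - <<'E'
from h import *
i,K,T=load("pics/w7.npz")
a=cv2.resize(i[140:260,210:360],None,fx=5,fy=5,interpolation=cv2.INTER_CUBIC);cv2.imwrite("pics/w7z.png",a)
E
```

```text
{'t': np.float64(6.35), 'tool_pos': array([556.107, 155.346, 139.944]), 'tool_rot': array([-9.00030e+01,  1.40000e-02,  1.73375e+02]), 'wrist_force': array([ 1.254,  0.561, -1.809]), 'joints': array([ 8.3550e+00,  2.5939e+01, -9.2080e+00,  5.4839e+01, -1.0000e-03,
       -7.5020e+01])}
```

View pics/w7z.png

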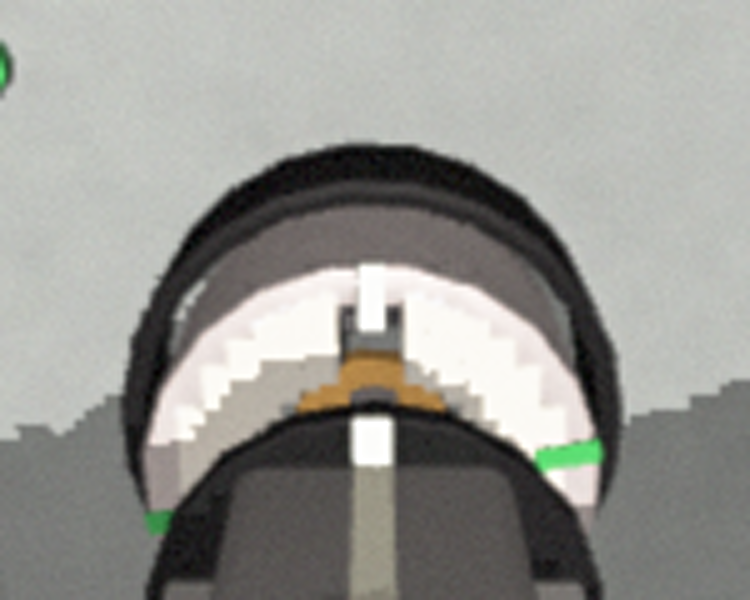

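>>> send_rows --pt "0 1 -0.7 0 0 0 10" --pt "0 2 -0.7 0 0 0 10" --pt "0 3 -0.7 0 0 0 10" --pt "0 4 -0.7 0 0 0 10" --pt "0 5 -0.7 0 0 0 10" --pt "0 5 -0.7 0 0 0 10"

```text
t: 6.85
tool_pos: [555.9, 156.0, 134.5]
tool_rot: [-90.0, -0.0, 173.4]
wrist_force: [-0.3, 0.7, -1.8]
grip_width: 0.343
```

>>> send_rows --pt "0 1 0 0 0 0 10" --pt "0 2 0 0 0 0 10" --pt "0 3 0 0 0 0 10" --pt "0 4 0 0 0 0 10" --pt "0 4 0 0 0 0 10"

```text
t: 7.27
tool_pos: [555.9, 156.0, 130.5]
tool_rot: [-90.0, -0.0, 173.4]
wrist_force: [0.3, 1.0, -1.6]
grip_width: 0.345
```

>>> send_rows --pt "0 1 0 0 0 0 10" --pt "0 2 0 0 0 0 10" --pt "0 3 0 0 0 0 10" --pt "0 3 0 0 0 0 10"

```text
t: 7.6
tool_pos: [555.9, 156.0, 127.6]
tool_rot: [-90.0, -0.0, 173.4]
wrist_force: [0.2, -0.1, -1.8]
grip_width: 0.345
```

>>> send_rows --pt "0 1 0 0 0 0 10" --pt "0 2 0 0 0 0 10" --pt "0 3 0 0 0 0 10" --pt "0 3 0 0 0 0 10"

```text
t: 7.93
tool_pos: [555.9, 156.0, 124.6]
tool_rot: [-90.0, -0.0, 173.4]
wrist_force: [0.6, -0.5, -2.3]
grip_width: 0.345
```

```bash
python3 snap.py scene s8; python3 snap.py wrist w8
python3 - <<'E'
from h import *
i,K,T=load("pics/s8.npz")
a=cv2.resize(i[90:240,300:430],None,fx=4,fy=4,interpolation=cv2.INTER_CUBIC);
i,K,T=load("pics/w8.npz")
b=cv2.resize(i[140:260,225:345],None,fx=2.2,fy=5,interpolation=cv2.INTER_CUBIC)
b=cv2.resize(i[160:360,210:360],None,fx=1.8,fy=3,interpolation=cv2.INTER_CUBIC)
cv2.imwrite("pics/s8z.png",np.hstack([a,b]))
E
```

```text
{'t': np.float64(7.983), 'tool_pos': array([555.959, 156.04 , 124.673]), 'tool_rot': array([-8.99980e+01, -1.30000e-02,  1.73377e+02]), 'wrist_force': array([ 0.39 , -0.156, -1.643]), 'joints': array([ 8.4240e+00,  2.6751e+01, -1.0389e+01,  5.2873e+01,  2.0000e-03,
       -7.4953e+01])}
{'t': np.float64(8.033), 'tool_pos': array([556.017, 156.049, 124.753]), 'tool_rot': array([-8.99990e+01, -5.00000e-03,  1.73377e+02]), 'wrist_force': array([ 0.312,  0.058, -2.165]), 'joints': array([  8.425,  26.747, -10.383,  52.875,   0.   , -74.952])}
```

View pics/s8z.png

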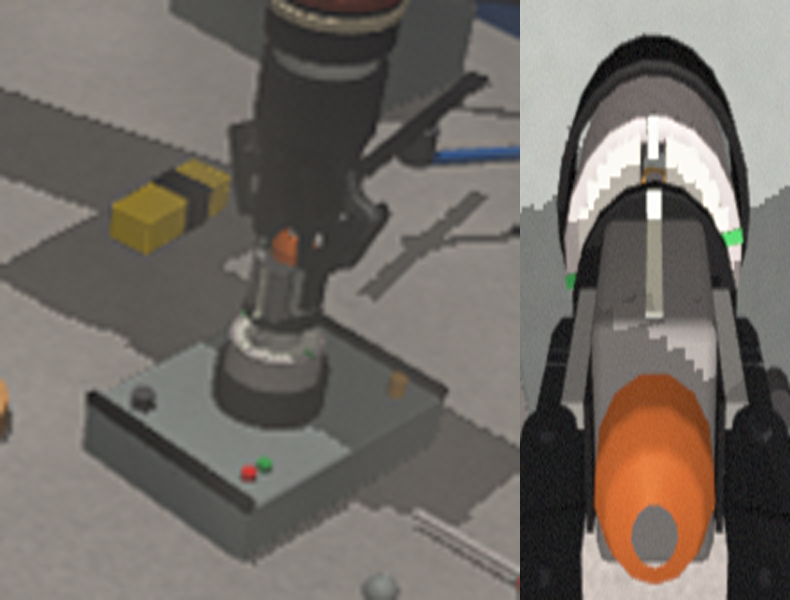

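>>> send_rows --pt "0 1 0 0 0 0 10" --pt "0 2 0 0 0 0 10" --pt "0 3 0 0 0 0 10" --pt "0 3 0 0 0 0 10"

```text
t: 8.37
tool_pos: [555.9, 156.0, 121.6]
tool_rot: [-90.0, -0.0, 173.4]
wrist_force: [-0.3, 0.8, -1.9]
grip_width: 0.341
```

>>> send_rows --pt "0 1 0 0 0 0 10" --pt "0 2 0 0 0 0 10" --pt "0 3 0 0 0 0 10" --pt "0 3 0 0 0 0 10"

```text
t: 8.7
tool_pos: [556.1, 156.1, 118.7]
tool_rot: [-90.0, 0.0, 173.4]
wrist_force: [-0.0, 0.5, -0.6]
grip_width: 0.345
```

>>> send_rows --pt "0 1 0 0 0 0 10" --pt "0 2 0 0 0 0 10" --pt "0 3 0 0 0 0 10" --pt "0 3 0 0 0 0 10"

```text
t: 9.03
tool_pos: [556.1, 156.0, 115.8]
tool_rot: [-90.0, 0.0, 173.4]
wrist_force: [-0.6, -0.2, 0.7]
grip_width: 0.344
```

>>> send_rows --pt "0 1 0 0 0 0 10" --pt "0 2 0 0 0 0 10" --pt "0 3 0 0 0 0 10" --pt "0 3 0 0 0 0 10"

```text
t: 9.37
tool_pos: [556.1, 156.1, 112.9]
tool_rot: [-90.0, 0.0, 173.4]
wrist_force: [-1.4, -0.6, 4.4]
grip_width: 0.338
```

```bash
python3 -c "
from cell import ctrl
for k in range(6):
    ctrl.get_image('top'); o=ctrl.observe(); print(o['tool_pos'].round(2),o['wrist_force'].round(2))"
```

```text
[556.14 156.05 112.94] [-2.16  0.63  5.29]
[556.16 156.08 112.98] [-0.34 -0.44  4.72]
[556.18 156.06 112.98] [-2.07 -0.26  5.6 ]
[556.17 156.05 112.97] [-1.92 -0.23  3.99]
[556.14 156.06 112.94] [-1.14 -0.6   4.67]
[556.15 156.07 112.93] [-0.5   0.13  4.48]
```

>>> send_rows --pt "0 1 0 0 0 0 10" --pt "0 2 0 0 0 0 10" --pt "0 3 0 0 0 0 10" --pt "0 4 0 0 0 0 10" --pt "0 4 0 0 0 0 10"

```text
t: 10.08
tool_pos: [556.2, 156.1, 109.1]
tool_rot: [-90.0, 0.0, 173.4]
wrist_force: [-2.1, 0.3, 7.9]
grip_width: 0.343
```

```bash
python3 -c "
from cell import ctrl
for k in range(6):
    ctrl.get_image('top'); o=ctrl.observe(); print(o['tool_pos'].round(2),o['wrist_force'].round(2))"
```

```text
[556.17 156.07 109.14] [-2.66 -0.09  8.86]
[556.17 156.04 109.19] [-2.7   0.43  9.13]
[556.16 156.08 109.21] [-2.64 -0.66  8.63]
[556.17 156.08 109.22] [-1.76 -0.99  8.46]
[556.15 156.06 109.21] [-2.33  0.4   8.35]
[556.18 156.09 109.24] [-2.36  0.32  8.4 ]
```

>>> send_rows --pt "0.3 0.8 0 0 0 0 10" --pt "0.5 1.6 0 0 0 0 10" --pt "0.5 1.6 0 0 0 0 10"

```text
t: 10.63
tool_pos: [556.1, 156.1, 107.8]
tool_rot: [-90.0, 0.1, 173.4]
wrist_force: [-1.3, -0.4, 10.4]
grip_width: 0.347
```

```bash
cat > st.py <<'E'
from cell import ctrl
import numpy as np
p=[];f=[];t=[]
for k in range(5):
    ctrl.get_image('top'); o=ctrl.observe(); p.append(o['tool_pos']);f.append(o['wrist_force']);t.append(o['wrist_torque'])
print(o['t'],np.mean(p,0).round(2),np.mean(f,0).round(2),np.mean(t,0).round(3),o['tool_rot'].round(2),o['joints'].round(1),o['grip_width'])
E
python3 st.py
```

```text
10.8833 [556.11 156.09 107.88] [-1.89 -0.43  9.55] [-0.159  0.399  0.021] [-9.0010e+01  8.0000e-02  1.7337e+02] [  8.4  27.6 -11.7  50.6  -0.  -74.9] 0.3454608888121745
```

>>> send_rows --pt "0.2 0.6 0 0 0.07 0 10" --pt "0.2 0.6 0 0 0.14 0 10" --pt "0.2 0.6 0 0 0.21 0 10" --pt "0.2 0.6 0 0 0.28 0 10" --pt "0.2 0.6 0 0 0.35 0 10" --pt "0.2 0.6 0 0 0.35 0 10"

```text
t: 11.38
tool_pos: [556.6, 156.2, 107.6]
tool_rot: [-90.1, 0.1, 153.1]
wrist_force: [-0.4, -0.1, 9.1]
grip_width: 0.345
```

```bash
python3 st.py
```

```text
11.6333 [556.61 156.25 107.6 ] [-0.17 -0.62  9.77] [-0.023  0.022 -0.016] [-9.0090e+01  1.3000e-01  1.5331e+02] [  8.4  27.6 -11.8  50.4  -0.  -54.9] 0.34877410868632674
```

>>> send_rows --pt "0 0.4 0 0 0.07 0 10" --pt "0 0.4 0 0 0.14 0 10" --pt "0 0.4 0 0 0.21 0 10" --pt "0 0.4 0 0 0.28 0 10" --pt "0 0.4 0 0 0.3 0 10" --pt "0 0.4 0 0 0.3 0 10"

```text
t: 12.13
tool_pos: [556.7, 156.2, 107.3]
tool_rot: [-90.1, 0.1, 136.0]
wrist_force: [0.3, 0.3, 9.8]
grip_width: 0.348
```

```bash
python3 st.py
```

```text
12.3833 [556.72 156.25 107.27] [-0.05 -0.13 10.49] [-0.078 -0.004 -0.04 ] [-9.0130e+01  1.1000e-01  1.3613e+02] [  8.4  27.7 -11.8  50.4  -0.  -37.7] 0.3434571677455368
```

>>> send_rows --pt "0 0 0 0 0.07 0 10" --pt "0 0 0 0 0.14 0 10" --pt "0 0 0 0 0.2 0 10" --pt "0 0 0 0 0.2 0 10" --pt "0 0 0 0 0.2 0 10"

```text
t: 12.8
tool_pos: [556.8, 156.3, 107.3]
tool_rot: [-90.2, 0.1, 124.6]
wrist_force: [0.1, -0.1, 10.7]
grip_width: 0.343
```

```bash
python3 st.py; python3 snap.py wrist w9
```

```text
13.05 [556.77 156.27 107.29] [ 0.32 -0.38 10.63] [ 0.009 -0.031 -0.047] [-9.0160e+01  8.0000e-02  1.2467e+02] [  8.4  27.7 -11.8  50.4  -0.  -26.2] 0.3453717838114339
{'t': np.float64(13.1), 'tool_pos': array([556.769, 156.285, 107.289]), 'tool_rot': array([-9.01550e+01,  8.10000e-02,  1.24669e+02]), 'wrist_force': array([ 0.739, -0.802, 11.358]), 'joints': array([ 8.4400e+00,  2.7654e+01, -1.1800e+01,  5.0371e+01, -4.0000e-03,
       -2.6230e+01])}
```

View pics/w9.png

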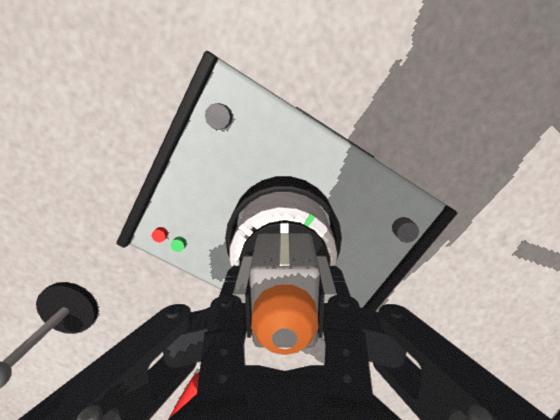

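>>> send_rows --pt "0 0 0 0 0.07 0 10" --pt "0 0 0 0 0.14 0 10" --pt "0 0 0 0 0.21 0 10" --pt "0 0 0 0 0.28 0 10" --pt "0 0 0 0 0.35 0 10" --pt "0 0 0 0 0.4 0 10" --pt "0 0 0 0 0.4 0 10"

```text
t: 13.68
tool_pos: [556.7, 156.3, 107.3]
tool_rot: [-90.2, 0.0, 101.6]
wrist_force: [0.2, 0.1, 10.7]
grip_width: 0.343
```

```bash
python3 st.py
```

```text
13.9333 [556.76 156.26 107.28] [-0.33 -0.29 10.55] [-0.018 -0.054 -0.057] [-9.0180e+01  1.0000e-02  1.0175e+02] [  8.4  27.7 -11.8  50.4  -0.   -3.3] 0.34183470960188306
```

Another 8.3° to the lock, then let it rise.

>>> send_rows --pt "0 0 0 0 0.07 0 10" --pt "0 0 0 0 0.14 0 10" --pt "0 0 0 0 0.146 0 10" --pt "0 0 0 0 0.146 0 10"

```text
t: 14.27
tool_pos: [556.7, 156.2, 107.3]
tool_rot: [-90.2, -0.0, 93.3]
wrist_force: [-0.2, -0.4, 10.8]
grip_width: 0.343
```

```bash
python3 st.py; python3 snap.py wrist w10;python3 - <<'E'
from h import *
i,K,T=load("pics/w10.npz")
a=cv2.resize(i[140:350,210:360],None,fx=3.5,fy=2.8,interpolation=cv2.INTER_CUBIC);cv2.imwrite("pics/w10z.png",a)
E
```

```text
14.5167 [556.71 156.25 107.27] [ 0.07 -0.05 10.29] [-0.09  -0.014 -0.02 ] [-9.017e+01 -1.000e-02  9.339e+01] [  8.4  27.7 -11.8  50.4  -0.    5.1] 0.34356421050963387
{'t': np.float64(14.567), 'tool_pos': array([556.72 , 156.247, 107.278]), 'tool_rot': array([-9.0170e+01, -8.0000e-03,  9.3386e+01]), 'wrist_force': array([ 0.114,  0.398, 10.267]), 'joints': array([ 8.4390e+00,  2.7653e+01, -1.1803e+01,  5.0374e+01, -7.0000e-03,
        5.0520e+00])}
```

View pics/w10z.png

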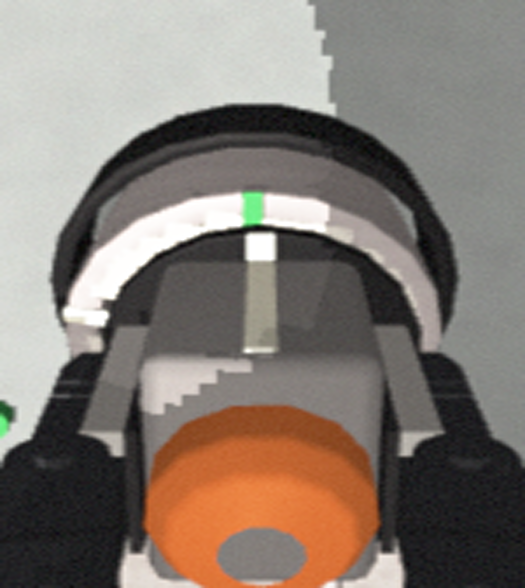

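Run:
```python
from h import *
an=lambda v:np.degrees(np.arctan2(v[1],v[0]))
d=np.load("pics/w10.npz");i,K,T=d["image"],d["K"],d["T"];tz=d["pos"][2]
f=lambda x,y:(210+(x+.5)/3.5-.5,140+(y+.5)/2.8-.5)
lt=onz(*f(261,554),K,T,tz+50.5);fm=onz(*f(260,236),K,T,tz-5.5);gm=onz(*f(253.5,193),K,T,96.3)
w=onz(*f(63,314),K,T,96.3)
print(lt,fm,gm,an(fm-lt),an(gm-lt),an(w-lt))
```

```text
[554.57383566 156.75308397 157.77781614] [530.67965803 155.21804514 101.77781614] [524.01740169 153.82168142  96.3       ] -176.3241862106141 -174.52015356844055 -95.16433408079745
```

>>> send_rows --pt "0 -1 0 0 0 0 10" --pt "0 -2 0 0 0 0 10" --pt "0 -3 0 0 0 0 10" --pt "0 -4 0 0 0 0 10" --pt "0 -4.7 0 0 0 0 10" --pt "0 -4.7 0 0 0 0 10"

```text
t: 15.07
tool_pos: [556.6, 156.2, 111.5]
tool_rot: [-90.1, -0.0, 93.4]
wrist_force: [2.4, 0.6, 5.3]
grip_width: 0.346
```

```bash
python3 st.py
```

```text
15.3167 [556.62 156.22 111.49] [ 2.4  -0.16  6.2 ] [ 0.038 -0.615 -0.074] [-9.014e+01 -1.000e-02  9.338e+01] [  8.4  27.4 -11.5  51.   -0.    5.1] 0.3445521327339407
```

>>> send_rows --pt "0 -0.5 0 0 0 0 10" --pt "0 -1 0 0 0 0 10" --pt "0 -1 0 0 0 0 10"

```text
t: 15.57
tool_pos: [556.2, 156.0, 112.3]
tool_rot: [-90.1, 0.0, 93.4]
wrist_force: [3.4, -1.0, 5.6]
grip_width: 0.343
```

```bash
python3 st.py
```

```text
15.8167 [556.23 155.98 112.29] [ 3.41 -1.09  5.36] [-0.264 -0.956 -0.066] [-9.010e+01  2.000e-02  9.338e+01] [  8.4  27.4 -11.4  51.1  -0.    5. ] 0.3456342783523578
```

>>> send_rows --pt "0 -0.4 0 0 0 0 10" --pt "0 -0.8 0 0 0 0 10" --pt "0 -0.8 0 0 0 0 10"

```text
t: 16.07
tool_pos: [555.8, 155.9, 112.8]
tool_rot: [-90.0, 0.0, 93.4]
wrist_force: [4.5, -1.6, 3.6]
grip_width: 0.345
```

```bash
python3 st.py
```

```text
16.3167 [555.72 155.89 112.81] [ 4.6  -2.31  4.05] [-0.554 -1.131 -0.041] [-9.004e+01  3.000e-02  9.338e+01] [  8.4  27.3 -11.4  51.2  -0.    5.1] 0.34864005553031563
```

>>> send_rows --pt "0.3 0.3 -0.8 0 0 0 10" --pt "0.3 0.3 -0.8 0 0 0 10"

```text
t: 16.48
tool_pos: [555.8, 156.0, 112.3]
tool_rot: [-90.0, 0.1, 93.4]
wrist_force: [3.2, -3.5, 4.3]
grip_width: 0.344
```

```bash
python3 st.py
```

```text
16.7333 [555.85 155.97 112.3 ] [ 2.12 -3.93  4.63] [-1.07  -0.634 -0.034] [-8.997e+01  6.000e-02  9.338e+01] [  8.5  27.4 -11.3  51.3  -0.1   5.1] 0.34206902166356085
```

>>> send_rows --pt "-0.6 0 -0.4 0 0 0 10" --pt "-0.6 0 -0.4 0 0 0 10"

```text
t: 16.9
tool_pos: [555.9, 155.9, 112.3]
tool_rot: [-89.9, -0.0, 93.4]
wrist_force: [2.1, -3.0, 5.6]
grip_width: 0.341
```

```bash
python3 st.py
```

```text
17.15 [555.92 155.89 112.24] [ 1.06 -2.81  5.19] [-0.674 -0.325 -0.03 ] [-89.93  -0.    93.4 ] [  8.4  27.5 -11.3  51.3   0.    5. ] 0.34358396289982035
```

Small forces; open gradually.

>>> send_rows --pt "0 0 0 0 0 0 32" --pt "0 0 0 0 0 0 36" --pt "0 0 0 0 0 0 44" --pt "0 0 0 0 0 0 52" --pt "0 0 0 0 0 0 60" --pt "0 0 0 0 0 0 60"

```text
t: 17.65
tool_pos: [556.3, 156.0, 112.2]
tool_rot: [-90.0, -0.0, 93.4]
wrist_force: [-0.0, 0.2, -0.1]
grip_width: 0.699
```

```bash
python3 st.py; python3 snap.py wrist w11
```

```text
17.9 [556.5  155.93 112.35] [-0.34 -0.06 -0.05] [ 0.016 -0.003  0.013] [-89.99  -0.    93.39] [  8.4  27.5 -11.2  51.3   0.    5. ] 0.7012548934256565
{'t': np.float64(17.95), 'tool_pos': array([556.566, 155.901, 112.412]), 'tool_rot': array([-8.9999e+01, -2.0000e-03,  9.3392e+01]), 'wrist_force': array([-0.81 ,  0.947, -0.609]), 'joints': array([ 8.4010e+00,  2.7466e+01, -1.1247e+01,  5.1287e+01,  2.0000e-03,
        5.0100e+00])}
```

View pics/w11.png

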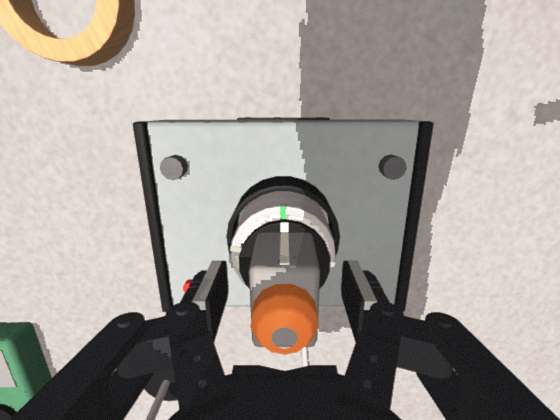

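Released; the beacon stays with its white mark at the green one. Retract straight up and view.

>>> send_rows --pt "0 -20 0 0 0 0 70" --pt "0 -50 0 0 0 0 70" --pt "0 -90 0 0 0 0 70" --pt "0 -130 0 0 0 0 70" --pt "0 -130 0 0 0 0 70" --pt "0 -130 0 0 0 0 70"

```text
t: 18.45
tool_pos: [558.1, 156.1, 245.0]
tool_rot: [-90.3, -0.0, 93.4]
wrist_force: [-0.1, 0.2, -1.3]
grip_width: 0.821
```

```bash
python3 st.py; python3 snap.py wrist w12; python3 snap.py scene s12
python3 - <<'E'
from h import *
i,K,T=load("pics/w12.npz")
b=cv2.resize(i[200:380,190:380],None,fx=2.2,fy=2.2,interpolation=cv2.INTER_CUBIC)
i,K,T=load("pics/s12.npz")
a=cv2.resize(i[130:230,320:415],None,fx=3.96,fy=3.96,interpolation=cv2.INTER_CUBIC)
cv2.imwrite("pics/c12.png",np.hstack([a[:396],b[:396]]))
E
```

```text
18.7 [556.1  155.82 241.61] [-0.03  0.09 -0.53] [-0.021 -0.005 -0.002] [-8.985e+01  1.000e-02  9.339e+01] [ 8.4 22.3  0.8 68.7  0.   5. ] 0.8167647895608754
{'t': np.float64(18.75), 'tool_pos': array([555.887, 155.752, 241.153]), 'tool_rot': array([-8.9869e+01,  1.2000e-02,  9.3389e+01]), 'wrist_force': array([-0.297, -0.23 , -0.432]), 'joints': array([ 8.398, 22.248,  0.813, 68.696, -0.   ,  5.009])}
{'t': np.float64(18.8), 'tool_pos': array([556.002, 155.807, 241.332]), 'tool_rot': array([-8.9888e+01,  9.0000e-03,  9.3395e+01]), 'wrist_force': array([-0.362,  0.27 , -0.956]), 'joints': array([8.4010e+00, 2.2241e+01, 8.3000e-01, 6.8701e+01, 1.0000e-03,
       5.0060e+00])}
```

View pics/c12.png

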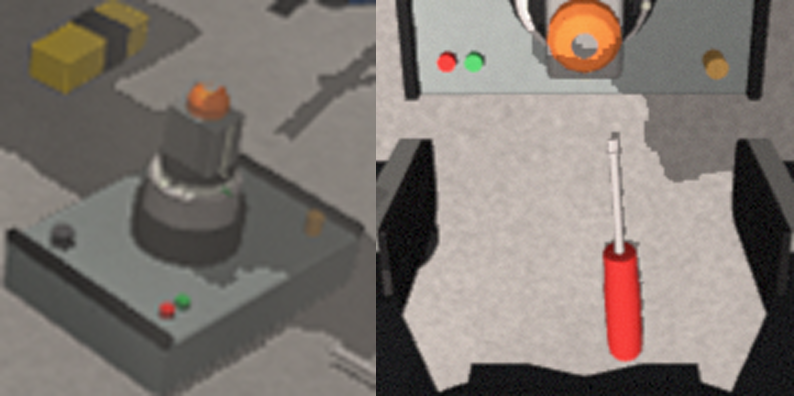

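View pics/s12.png

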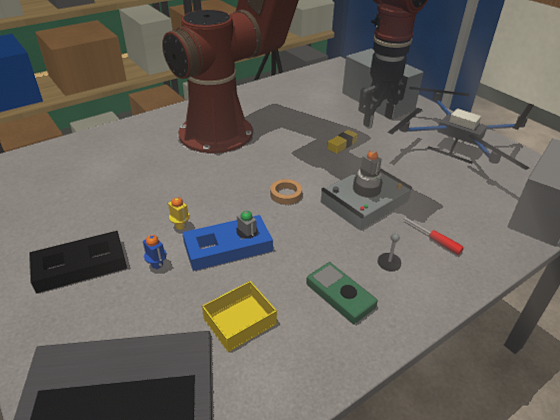

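Run:
```python
from h import *
i,K,T=load("pics/w12.npz")
a=cv2.resize(i[130:260,220:350],None,fx=4.5,fy=4.5,interpolation=cv2.INTER_CUBIC);cv2.imwrite("pics/w12z.png",a)
d=[]
for n in("w12","s12"):
    i,K,T=load(f"pics/{n}.npz")
    m=cv2.inRange(cv2.cvtColor(i,cv2.COLOR_BGR2HSV),(3,140,100),(17,255,255))
    q,l,st,c=cv2.connectedComponentsWithStats(m)
    e=proj((556.5,156,155),K,T);k=1+np.argmin(np.linalg.norm(c[1:]-e,axis=1)); print(n,e,c[k],st[k]);d.append(ray(*(st[k,:2]+st[k,2:4]/2-.5),K,T))
print(tri(d))
```

```text
w12 [283.64988847 218.8411297 ] [284.26233766 214.8       ] [268 199  34  34 770]
s12 [371.94620731 154.12098481] [372.32692308 154.86538462] [368 151  10   8  52]
(array([555.45817186, 157.5901681 , 152.46698713]), [np.float64(1.3677185130136655), np.float64(1.3677185130137606)])
```

View pics/w12z.png

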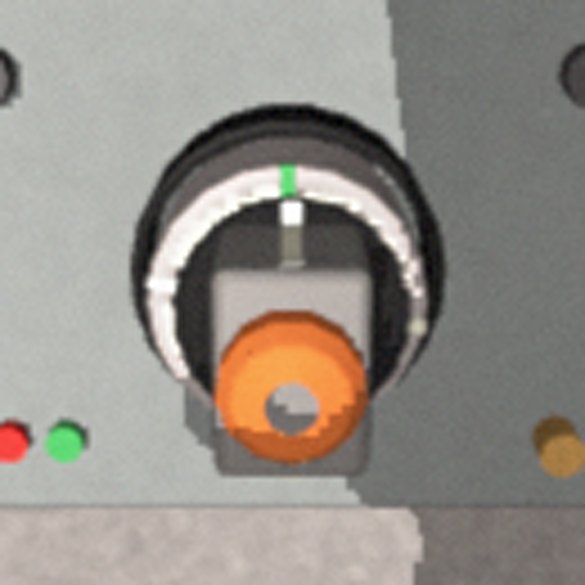

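```bash
python3 -c "
from cell import ctrl
print(ctrl.close_job())"
```

```text
the job is handed in; nothing more can be done
None
```

I took the orange beacon out of the rack and locked it into the ground station's socket. I then released it, raised the gripper clear and handed the job in at about 18.8 s.

**Insertion and lock:** I lined the white marks up and pushed down until the spring force was about 12 N, which is about 31 mm deep. I turned the beacon 80° clockwise, let it rise, and it settled at about 7 N, the seated value of 26 mm. A small extra lift met the pocket's resistance.

**Forces:** The highest downward reading was about 11 N raw, roughly 13 N with the beacon's weight added. That is well under the 30 N limit. Sideways force stayed below about 5 N.

**Last pictures:** The beacon stands upright and stayed in after release, with its white mark at the green mark. The green beacon and the bystanders look unmoved.

**Checks that disagreed:**
- **Camera positions:** The top and wrist cameras differed by 1–3 mm on position, so I relied on the wrist camera for relative positions.
- **Lock angle:** Just before the beacon rose into the pocket, one wrist picture put it up to about 2° past the green mark, while the tool angle put it on the mark. Either is within the pocket.
- **Lens height:** A rough two-camera check gave 152 mm against the roughly 155 mm expected, with the two sight lines missing each other by about 3 mm. It only confirms the depth coarsely.

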